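Close the sorted parts case at the home assembly table

TASK

The clips in the wide parts case with six compartments are all sorted. Lower its raised cover gently, without slamming it or pressing hard, until it lies fully closed on the case, then let go; leave the raised cover of the smaller undivided case as it stands.

Things in the scene. Friction and masses are not known exactly. Their poses are not given: they have to be found in the camera images.
- parts_case: Wide grey case to close, fixed: an open tray with six compartments (2 by 3) of small clips, 190 deep (x) by 260 wide (y) by 60 mm high, on a stack of flat white trays 12 to 100 mm high. Origin: centre of the case's underside, on the stack. x points from its front, roughly facing the robot, to the hinge side; z up. The cover's hinge line runs along y at x = +95 mm, z = 61 mm.
- cover (a joint): Angle of its cover: 0 fully closed on its stop, growing as it opens up and away from the robot; starts at 0.8 to 1.15. A 190 x 260 x 10 mm plate, grey frame and clear window, 0.3 kg, its underside on the hinge line; closed, its top is 71 mm above the case's origin. The hinge is stiff (0.5 N m): it stays where left and must be pushed all the way: 2 to 5 N near the front edge.
- cover_lip (a point): Middle of the front (free) edge of the wide case's cover, on its outer (upper) face, 190 mm from the hinge. Axes turn with the cover: x from this edge to the hinge, z out of the outer face; closed, they are parallel to the case's. A tab 60 mm wide juts 14 mm beyond this edge.
- small_cover_lip (a point): The same point, with like axes, on the raised 190 x 170 x 10 mm cover of the smaller undivided case (190 x 170 x 60 mm), also on a stack of trays, left or right of the wide one; same stiff hinge; to be left as it is. Other bystanders, all under 90 mm high: a paper tub and a screwdriver beyond the cases, a roll of tape between them and the robot.

How it is judged:
By the outcome, as a careful person would: the job done as asked, in the order asked, and still so for the second after the job is handed in, with the robot touching nothing.
It also fails if it takes over 38 s, if anything falls off the work surface, if the arm or the gripper's body presses on something with over 40 N, if the wrist force passes 120 N, or if a joint passes its speed limit or range.

ROBOT

A 7-joint arm with a two-finger parallel gripper is mounted at the origin on the work surface. World frame = base frame: x ahead of the robot, y to its left, z up, the work surface at z = 0. Lengths are in m, angles in rad, forces in N, time in s.
With the tool pointing down it reaches from about 0.425 to 0.925 m from the base axis. Payload 6.8 kg.
Tool frame: the origin (TCP) lies on the centre line of the jaws, within the pads' length; the fingertips stand 8 mm ahead of it and the grasp point (between the pads) lies 11 mm behind it (bot.tips_ahead is the distance from the TCP to the fingertips, in m); z points along the fingers, y is the line along which they close (so a half turn about z gives the same grasp; the last joint's range is limited). The gripper opens to 85 mm and grips with 20 to 120 N. Pads are 22 mm wide; open, the fingers measure 114 mm over their backs; the gripper's body (76 mm by 85 mm) begins 54 mm behind the grasp point. The pads swing forward as they close: fully open they stand 13 mm farther back than shut.
Start: joints at [1.008, 0.477, 0.022, 1.555, -0.011, 1.109, -0.083], TCP at [0.297, -0.606, 0.212] pointing down, gripper open.
Joint ranges: [-2.96, 2.96], [-0.34, 2.1], [-1.41, 1.46], [0.24, 2.44], [-1.37, 4.51], [0.17, 1.92], [-2.96, 2.96]. Speed limits (rad/s): [2.39, 2.39, 3.14, 3.14, 3.14, 3.14, 3.14].

INTERFACE

Orientations are given as a unit quaternion [w, x, y, z].
In Python, from station import bot gives the robot as it stands.
- The arm moves only by the tool send_rows, never from a script. Its argument "deltas" is text: rows parted by semicolons, each of 4 numbers parted by spaces: the shift along the tool's x, y, z in m, then the turn about the tool's z in degrees. In form: x y z spin; .... A call has 1 to 5 rows; each row is the pose to reach, as a shift and turn from the pose commanded when the call began, along the tool's axes at that moment; what a row does not reach only later rows make up. A row lasts 1/10 s, in which the tool goes at most 50 mm and 8.59 degrees, less where a joint would pass 70% of its speed; a pose out of reach is approached as far as the arm can. A call with a gripper value outside its range is refused whole. "claw" is the opening, from 0 (shut) to 1 (fully open), set as the call begins (left out, the last holds). The fingers move at their own pace and stop on an object; "force" is the grip in N (left out, the last holds). Time passes only in rows, so rows that repeat a pose let the fingers close. It gives the time, the measured TCP pose, the force, the opening and the grip force at its end, in the units of the state.
- bot.get_obs(): the state, without advancing time (a new reading comes with each control period).
- bot.read_camera(name): name is "side" or "top"; returns a dict with "img" (480x640x3 uint8, red, green, blue), "depth" (480x640 float32, m along the optical axis (not along the pixel's ray), 0 where there is no reading), "fx", "fy", "cx", "cy" (pixels), "camera_from_world" (4x4, takes a point from world to camera coordinates). Camera axes: x right, y up, looking along -z (the intrinsics and any distortion apply to the point x, -y, -z); pixel columns grow to the right and rows downward; lengths in m; the calibration is good to about 2 mm. A picture is of the moment at which its call begins.
- bot.hand_in(): hands the job in; it is judged then, once.
Trained networks look in a picture, given as the dict that the camera call returned (one of the last four; its "shot" number tells which), for a name from the list of things; names that differ only in an ending like _2 or _b are one class to them, and where a whole thing is asked for, a point or a joint stands for the part that bears it (a point fixed in the world has none). Each returns a list of dicts, best first, with "confidence" (0 to 1); they miss things now and then, are a little off and sometimes report something else, mostly with a low value. They report only what shows in the picture. A call takes as long as a camera call.
- bot.masks_of(picture, query): "mask" (480x640 bool, what is visible of it).
- bot.landmark_of(picture, query): "xyz" ([x, y, z] in m, in world coordinates, good to about 4 mm: a listed point, or the origin of a listed thing).
The state is a dict: "t": time; "q": joint angles; "joint_vel": joint speeds; "joint_torque": joint torques, N m; "eef_pos": TCP position; "tool_rot": TCP orientation; "contact_force": force on the tool from outside, world axes, zero at the start; "torque": the same for the moment, N m; "gripper_width": opening from 0.0 (shut) to 1.0 (fully open); "grasp_force": force on a finger pad.
Only numpy, scipy, OpenCV 4.12 (cv2) and the standard library are available. Lean on these libraries where they do the work, as an engineer would, in place of code of your own. Each camera call takes 0.05 s, during which the arm holds its last target. There are 200 camera calls.

## Working session

There is one attempt and no reset: what is moved stays moved. The work goes in short steps, Python scripts to look and compute and a tool call to move; the robot and the scene stay as the last step left them, time stands still between calls to the robot, and variables do not carry over. Pictures are saved under pics/ and viewed, at most 10 in all, crops included, and the job is handed in when it is done.

Besides the shell and the picture viewer there is one more tool, called after "Call:" in YAML: its name, and indented under it one key for each argument. send_rows: Moves the arm, as the interface text tells. Its arguments: {"type":"object","properties":{"deltas":{"type":"string"},"claw":{"type":"number"},"force":{"type":"number"}},"required":["deltas"]}

```bash
mkdir -p pics
python3 - <<'E'
from station import bot
import cv2,numpy as np
o=bot.get_obs();print(o['t'],o['eef_pos'],o['tool_rot'],bot.tips_ahead)
for n in ('side','top'):
    p=bot.read_camera(n);cv2.imwrite(f'pics/{n}0.png',p['img'][:,:,::-1])
    for q in ('parts_case','cover_lip','small_cover_lip'):
        for r in bot.landmark_of(p,q)[:3]:print(n,q,np.round(r['xyz'],3),round(r['confidence'],2))
E
```

```text
0.0 [ 0.2962079  -0.60585046  0.21053732] [-8.52034695e-04  9.74252261e-01  2.25458929e-01 -2.79676774e-04] 0.008
side parts_case [0.54  0.209 0.069] 0.79
side small_cover_lip [ 0.495 -0.187  0.266] 0.82
top cover_lip [0.508 0.21  0.276] 0.95
top small_cover_lip [ 0.5   -0.189  0.269] 0.68
```

View pics/side0.png

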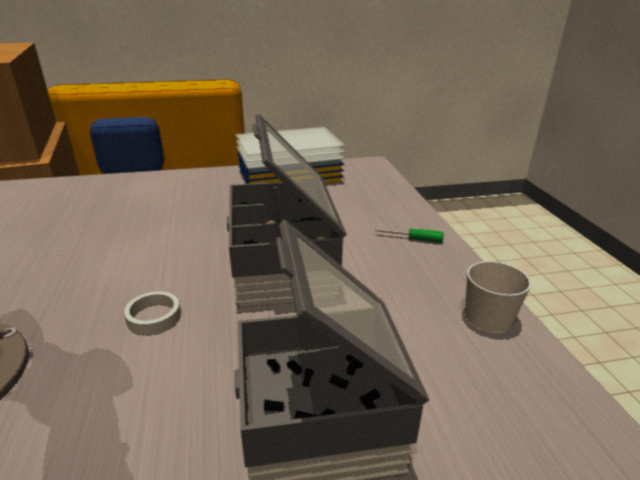

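View pics/top0.png

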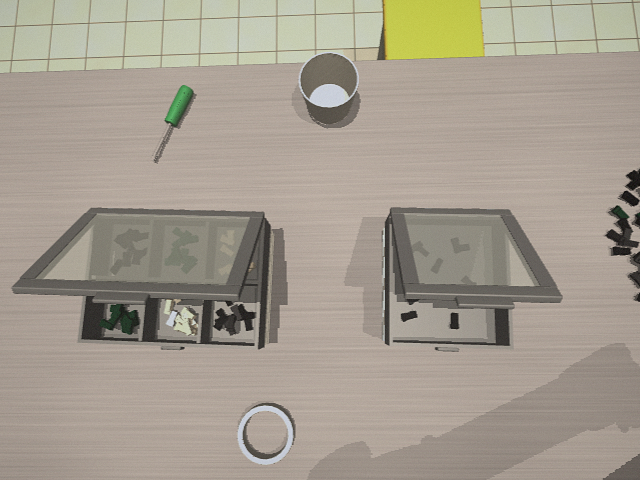

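The wide, divided case is on the left in the top view (about 175,320) with its cover raised. The small case is on the right at (450,320). The tape roll at (265,435) is clear of the approach. Next I fit the cover plane.

```bash
cat > h.py <<'E'
from station import bot
import cv2,numpy as np
def cloud(p,m):
    v,u=np.nonzero(m&(p['depth']>0));d=p['depth'][v,u]
    c=np.c_[(u-p['cx'])/p['fx']*d,-(v-p['cy'])/p['fy']*d,-d,np.ones(len(d))]
    return (c@np.linalg.inv(p['camera_from_world']).T)[:,:3]
def plane(P,tol=.004,it=400):
    r=np.random.default_rng(0);b=None
    for _ in range(it):
        a=P[r.choice(len(P),3,False)];n=np.cross(a[1]-a[0],a[2]-a[0]);n/=np.linalg.norm(n)+1e-12
        k=abs((P-a[0])@n)<tol
        if b is None or k.sum()>b.sum():b=k
    Q=P[b];c=Q.mean(0);n=np.linalg.svd(Q-c,full_matrices=False)[2][2]
    return Q,c,n*np.sign(n[2])
def lip():
    p=bot.read_camera('top')
    for q in ('cover_lip','cover'):
        for r in bot.landmark_of(p,q)[:1]:print(q,np.round(r['xyz'],3),round(r['confidence'],2))
    ms=bot.masks_of(p,'cover')
    for r in ms[:2]:
        P=cloud(p,r['mask']);Q,c,n=plane(P)
        print('n',np.round(n,3),'ang',round(np.arccos(n[2]),3),'c',np.round(c,3),len(Q),len(P),'conf',r['confidence'])
        print('min',np.percentile(Q,1,axis=0).round(3),'max',np.percentile(Q,99,axis=0).round(3))
    return p
E
python3 - <<'E'
from h import *
p=lip()
s=bot.read_camera('side')
for pp,nm in((p,'top'),(s,'side')):
    for r in bot.landmark_of(pp,'parts_case')[:2]:print(nm,r['xyz'],r['confidence'])
    for r in bot.landmark_of(pp,'cover_lip')[:2]:print(nm,'lip',r['xyz'],r['confidence'])
    for r in bot.masks_of(pp,'parts_case')[:1]:
        P=cloud(pp,r['mask']);print(nm,len(P),r['confidence'],np.percentile(P,[1,50,99],axis=0).round(3).tolist())
E
```

```text
cover_lip [0.505 0.206 0.277] 0.9Traceback (most recent call last):
  File "<stdin>", line 2, in <module>
  File "h.py", line 18, in lip
    for r in bot.landmark_of(p,q)[:1]:print(q,np.round(r['xyz'],3),round(r['confidence'],2))
             ~~~~~~~~~~~~~~~^^^^^
ValueError: it knows: cover_lip, parts_case, small_cover_lip
```

```bash
sed -i "s/('cover_lip','cover')/('cover_lip',)/; s/masks_of(p,'cover')/masks_of(p,'cover_lip')/" h.py
python3 - <<'E'
from h import *
p=lip()
s=bot.read_camera('side')
for pp,nm in((p,'top'),(s,'side')):
    for r in bot.landmark_of(pp,'parts_case')[:2]:print(nm,r['xyz'],r['confidence'])
    for r in bot.landmark_of(pp,'cover_lip')[:2]:print(nm,'lip',r['xyz'],r['confidence'])
    for r in bot.masks_of(pp,'parts_case')[:1]:
        P=cloud(pp,r['mask']);print(nm,len(P),r['confidence'],np.percentile(P,[1,50,99],axis=0).round(3).tolist())
E
```

```text
cover_lip [0.505 0.208 0.276] 0.92
n [ 0.731 -0.034  0.681] ang 0.821 c [0.557 0.206 0.22 ] 18213 18673 conf 0.66
min [0.496 0.079 0.141] max [0.632 0.334 0.283]
top lip [0.5052, 0.2075, 0.2761] 0.92
top 29167 0.62 [[0.437, 0.076, 0.014], [0.526, 0.199, 0.181], [0.633, 0.338, 0.282]]
side [0.5353, 0.2068, 0.0718] 0.76
side lip [0.5078, 0.2072, 0.2741] 0.61
side 11737 0.77 [[0.437, 0.073, 0.004], [0.516, 0.16, 0.111], [0.628, 0.337, 0.275]]
```

Call:
send_rows:
  deltas: "0 0 -0.05 0; 0 0 -0.1 0; 0 0 -0.15 0; 0.033 -0.037 -0.15 0; 0.066 -0.074 -0.15 0"
  claw: 0

```text
t: 1.5
eef_pos: [0.3234, -0.5116, 0.3635]
tool_rot: [0.002, 0.975, 0.224, 0.001]
contact_force: [0.5, 0.2, -0.4]
gripper_width: 0.147
grasp_force: 0.0
```

Call:
send_rows:
  deltas: "0.033 -0.037 0 0; 0.066 -0.074 0 0; 0.099 -0.111 0 0; 0.132 -0.148 0 0; 0.165 -0.185 0 0"

```text
t: 2.0
eef_pos: [0.3904, -0.2703, 0.3618]
tool_rot: [0.0, 0.974, 0.225, 0.0]
contact_force: [1.3, -0.9, -0.1]
gripper_width: -0.002
grasp_force: 0.0
```

Call:
send_rows:
  deltas: "0.033 -0.037 0 0; 0.066 -0.074 0 0; 0.099 -0.111 0 0; 0.132 -0.148 0 0; 0.165 -0.185 0 0"

```text
t: 2.5
eef_pos: [0.4574, -0.0316, 0.362]
tool_rot: [0.0, 0.974, 0.225, 0.001]
contact_force: [0.8, 0.1, 0.2]
gripper_width: 0.004
grasp_force: 0.0
```

Call:
send_rows:
  deltas: "0.033 -0.037 0 6; 0.066 -0.074 0 12; 0.099 -0.111 0 18; 0.132 -0.148 0 24; 0.165 -0.185 0 29"

```text
t: 3.0
eef_pos: [0.5246, 0.2068, 0.3618]
tool_rot: [0.0, 1.0, -0.028, 0.0]
contact_force: [1.0, -1.2, 0.9]
gripper_width: 0.004
grasp_force: 0.0
```

Call:
send_rows:
  deltas: "0 0 0 0; 0 0 0 0; 0 0 0 0"

```text
t: 3.3
eef_pos: [0.5244, 0.2039, 0.3614]
tool_rot: [0.0, 1.0, -0.026, 0.0]
contact_force: [-0.0, -0.6, -0.4]
gripper_width: -0.001
grasp_force: 0.0
```

Call:
send_rows:
  deltas: "0.003 -0.003 0.03 0; 0.003 -0.003 0.055 0; 0.003 -0.003 0.07 0; 0.003 -0.003 0.075 0; 0.003 -0.003 0.075 0"

```text
t: 3.8
eef_pos: [0.5274, 0.2071, 0.2866]
tool_rot: [0.0, 1.0, -0.026, -0.0]
contact_force: [0.2, -1.0, 1.0]
gripper_width: -0.002
grasp_force: 0.0
```

Run:
```python
from h import *
p=bot.read_camera('side');cv2.imwrite('pics/s1.png',cv2.resize(p['img'][80:320,180:420,::-1],(600,600)))
a0=.821
t=lambda a:np.array([.628-.175*np.cos(a)+.01*np.sin(a)+.011,.130+.175*np.sin(a)+.01*np.cos(a)+.008])
for a in np.linspace(a0,0,9):print(round(a,3),t(a).round(4))
```

```text
0.821 [0.5271 0.2729]
0.718 [0.5138 0.2607]
0.616 [0.5019 0.2472]
0.513 [0.4914 0.2326]
0.41 [0.4825 0.217 ]
0.308 [0.4753 0.2006]
0.205 [0.4697 0.1835]
0.103 [0.4659 0.1659]
0.0 [0.464 0.148]
```

View pics/s1.png

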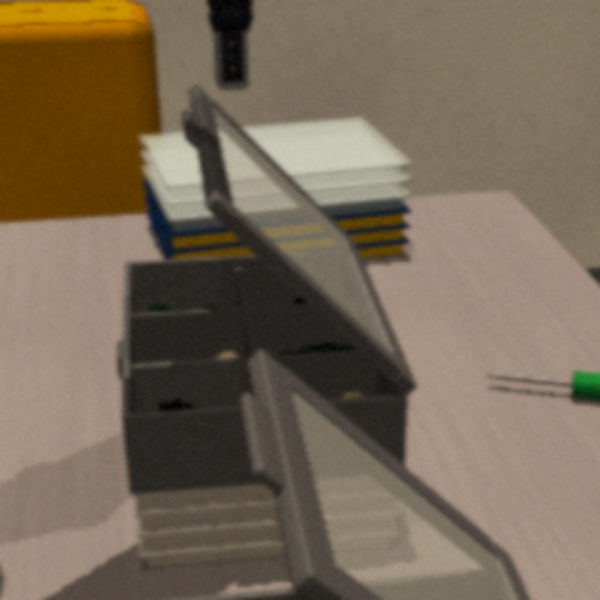

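The closed fingertips, at about (232,85) in the crop, sit just above the outer face behind the lip at (195,95). I'm lowering to contact.

Call:
send_rows:
  deltas: "0 0 0.005 0; 0 0 0.009 0; 0 0 0.012 0; 0 0 0.014 0; -0.001 0 0.016 0"

```text
t: 4.35
eef_pos: [0.5264, 0.208, 0.2704]
tool_rot: [-0.0, 1.0, -0.026, 0.0]
contact_force: [-0.2, -0.2, -0.6]
gripper_width: -0.002
grasp_force: 0.0
```

Call:
send_rows:
  deltas: "-0.0025 0 0.002 0; -0.005 0 0.004 0; -0.0075 0 0.006 0; -0.01 0 0.008 0; -0.0125 0 0.01 0"

```text
t: 4.85
eef_pos: [0.5136, 0.2087, 0.2604]
tool_rot: [-0.0, 1.0, -0.026, 0.0]
contact_force: [0.6, -0.5, 0.3]
gripper_width: -0.002
grasp_force: 0.0
```

Call:
send_rows:
  deltas: "-0.0025 0 0.003 0; -0.005 0 0.006 0; -0.0075 0 0.009 0; -0.01 0 0.012 0; -0.012 0 0.015 0"

```text
t: 5.35
eef_pos: [0.5011, 0.2094, 0.2455]
tool_rot: [0.0, 1.0, -0.026, -0.0]
contact_force: [-4.8, -0.5, 7.3]
gripper_width: 0.001
grasp_force: 3.4
```

Run:
```python
from h import *
p=lip();print(bot.get_obs()['contact_force'])
p=bot.read_camera('side');cv2.imwrite('pics/s2.png',cv2.resize(p['img'][80:320,180:420,::-1],(600,600)))
```

```text
cover_lip [0.494 0.209 0.266] 0.7
n [ 0.672 -0.029  0.74 ] ang 0.738 c [0.561 0.183 0.202] 14989 15137 conf 0.79
min [0.485 0.078 0.141] max [0.632 0.328 0.271]
[-1.04980281  0.89903968  1.68642155]
```

View pics/s2.png

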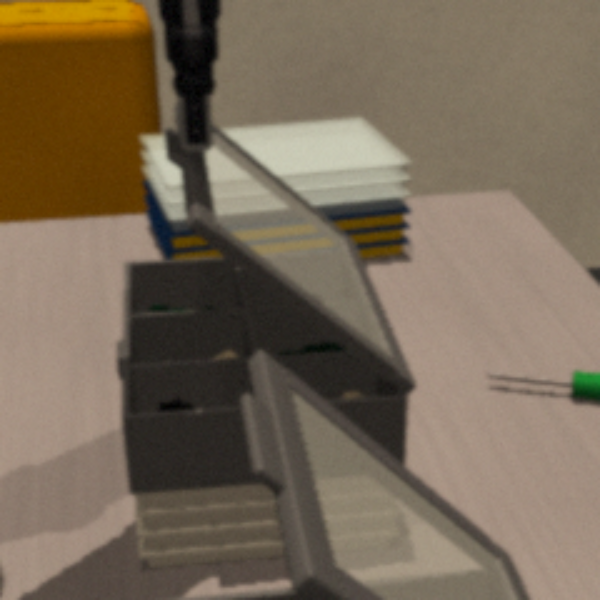

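Run:
```python
from h import *
o=bot.get_obs();print(o['eef_pos'],o['contact_force'])
t=bot.read_camera('top');s=bot.read_camera('side')
ims=[]
for nm,p in(('top',t),('side',s)):
    T=p['camera_from_world']
    im=p['img'][:,:,::-1].copy()
    def px(w):
        c=T@np.r_[w,1];d=-c[2];return p['cx']+p['fx']*c[0]/d,p['cy']-p['fy']*c[1]/d
    e=np.array(o['eef_pos']);tip=px(e-[0,0,.008]);print(nm,'tip px',tip,'lip px',px([.494,.209,.266]))
    u,v=map(int,tip);x0=max(0,u-60);y0=max(0,v-75)
    c=cv2.resize(im[y0:y0+150,x0:x0+120],(400,500),interpolation=cv2.INTER_CUBIC)
    cv2.circle(c,(int((tip[0]-x0)*400/120),int((tip[1]-y0)*500/150)),4,(0,0,255),1);ims.append(c)
    if nm=='side':
        m=np.zeros((480,640),bool);m[v-12:v+8,u-8:u+8]=1
        P=cloud(p,m);P=P[(abs(P[:,1]-.209)<.06)];P=P[P[:,2].argsort()];print(len(P),P[::max(1,len(P)//25)].round(3))
cv2.imwrite('pics/c3.png',np.hstack(ims))
```

```text
[0.50168827 0.20927497 0.24527307] [0.42034482 0.15618209 0.3789457 ]
top tip px (np.float64(137.69938704321268), np.float64(297.03196360662093)) lip px (np.float64(126.4539120616559), np.float64(302.6452463170077))
side tip px (np.float64(259.2430236635629), np.float64(154.1804383081551)) lip px (np.float64(253.87357255623738), np.float64(138.5260641549766))
182 [[0.518 0.25  0.245]
 [0.515 0.222 0.247]
 [0.513 0.235 0.248]
 [0.513 0.211 0.249]
 [0.512 0.221 0.25 ]
 [0.51  0.202 0.25 ]
 [0.509 0.189 0.251]
 [0.508 0.202 0.252]
 [0.508 0.218 0.254]
 [0.506 0.173 0.255]
 [0.505 0.182 0.256]
 [0.504 0.175 0.256]
 [0.502 0.167 0.257]
 [0.501 0.16  0.258]
 [0.501 0.173 0.259]
 [0.501 0.191 0.26 ]
 [0.49  0.16  0.261]
 [0.5   0.199 0.261]
 [0.491 0.177 0.262]
 [0.491 0.153 0.263]
 [0.491 0.177 0.263]
 [0.493 0.181 0.264]
 [0.497 0.185 0.264]
 [0.495 0.196 0.264]
 [0.496 0.194 0.265]
 [0.487 0.18  0.266]]
```

View pics/c3.png

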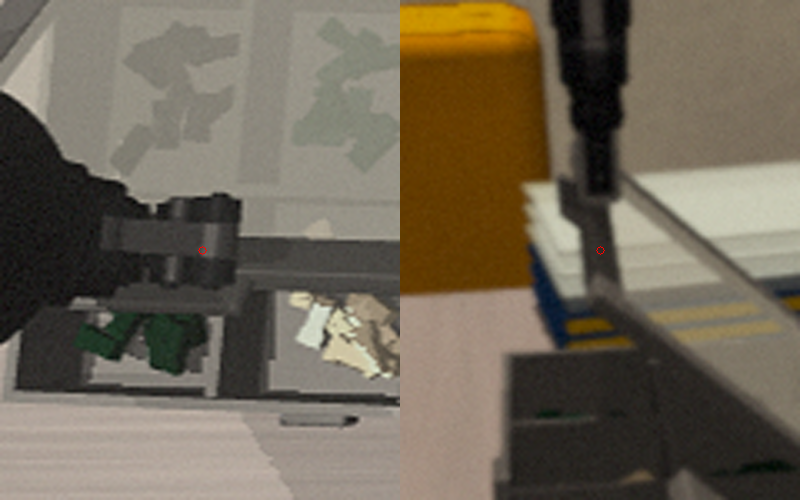

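Run:
```python
from h import *
p=bot.read_camera('side');T=p['camera_from_world']
def px(w):
    c=T@np.r_[w,1];d=-c[2];return np.round([p['cx']+p['fx']*c[0]/d,p['cy']-p['fy']*c[1]/d],1)
print('precontact tip predicted',px([.5274,.2071,.2786]),'seen ~ (272.8,114)')
print('20mm up',px([.5274,.2071,.2986]),'cam pos',(-T[:3,:3].T@T[:3,3]).round(3))
b=np.r_[0.,0,0]
m=np.zeros((480,640),bool);m[80:145,245:275]=1
P=cloud(p,m);k=(abs(P[:,1]-.209)<.04)&(P[:,2]>.255)&(P[:,0]>.47)&(P[:,0]<.53)
P=P[k];h=P[:,2]
for z in np.arange(.255,.34,.01):
    q=P[(h>=z)&(h<z+.01)]
    if len(q):print(round(z,3),len(q),q.min(0).round(3),q.max(0).round(3))
o=bot.get_obs();print(o['gripper_width'],o['contact_force'])
```

```text
precontact tip predicted [273.  130.6] seen ~ (272.8,114)
20mm up [272.5 119. ] cam pos [ 0.442 -0.583  0.517]
0.255 36 [0.492 0.183 0.255] [0.508 0.232 0.265]
0.265 145 [0.48  0.178 0.265] [0.513 0.238 0.275]
0.275 76 [0.493 0.192 0.275] [0.514 0.205 0.285]
0.285 81 [0.492 0.191 0.285] [0.514 0.207 0.295]
0.295 66 [0.492 0.192 0.295] [0.513 0.207 0.304]
0.305 62 [0.488 0.176 0.305] [0.516 0.239 0.315]
0.315 78 [0.488 0.169 0.315] [0.515 0.213 0.324]
0.325 24 [0.486 0.19  0.325] [0.518 0.196 0.334]
0.335 30 [0.486 0.171 0.335] [0.519 0.194 0.345]
-0.0013967004615921886 [-4.76751753e-01 -2.59881259e-01 -1.04686850e-04]
```

The shut fingertips really sit about 20 mm behind the TCP rather than 8 mm ahead. So the tip rests on the front edge of the cover. I'm shifting it back onto the outer face before following the arc.

Call:
send_rows:
  deltas: "0.004 0.001 -0.002 0; 0.01 0.001 -0.002 0; 0.015 0.001 -0.001 0; 0.015 0.001 0.003 0; 0.015 0.001 0.007 0"

```text
t: 6.2
eef_pos: [0.5169, 0.2074, 0.238]
tool_rot: [-0.0, 1.0, -0.026, -0.0]
contact_force: [0.7, -0.5, 0.3]
gripper_width: -0.0
grasp_force: 0.0
```

Call:
send_rows:
  deltas: "-0.001 0 0.002 0; -0.003 0 0.004 0; -0.005 0 0.007 0; -0.008 0 0.01 0; -0.011 0 0.014 0"

```text
t: 6.7
eef_pos: [0.5057, 0.2081, 0.2246]
tool_rot: [-0.0, 1.0, -0.026, 0.0]
contact_force: [-0.1, -0.3, 2.3]
gripper_width: -0.003
grasp_force: 1.0
```

Call:
send_rows:
  deltas: "-0.002 0 0.003 0; -0.004 0 0.006 0; -0.006 0 0.009 0; -0.008 0 0.012 0; -0.01 0 0.015 0"

```text
t: 7.2
eef_pos: [0.4956, 0.2087, 0.2092]
tool_rot: [-0.0, 1.0, -0.026, -0.0]
contact_force: [0.0, -0.2, 3.0]
gripper_width: 0.0
grasp_force: 0.9
```

Run:
```python
from h import *
p=lip();print(bot.get_obs()['contact_force'])
```

```text
cover_lip [0.474 0.209 0.24 ] 0.91
n [ 0.523 -0.022  0.852] ang 0.551 c [0.551 0.182 0.187] 17245 17392 conf 0.94
min [0.461 0.079 0.14 ] max [0.632 0.329 0.242]
[ 0.35263798 -0.04360172 -0.35678081]
```

Call:
send_rows:
  deltas: "-0.002 0 0.003 0; -0.004 0 0.006 0; -0.006 0 0.009 0; -0.008 0 0.012 0; -0.01 0 0.015 0"

```text
t: 7.85
eef_pos: [0.4859, 0.209, 0.1943]
tool_rot: [-0.0, 1.0, -0.026, 0.0]
contact_force: [1.3, -0.3, 1.0]
gripper_width: -0.005
grasp_force: 0.8
```

Call:
send_rows:
  deltas: "-0.002 0 0.004 0; -0.004 0 0.008 0; -0.006 0 0.012 0; -0.008 0 0.016 0; -0.01 0 0.02 0"

```text
t: 8.35
eef_pos: [0.4757, 0.2096, 0.1742]
tool_rot: [-0.0, 1.0, -0.026, 0.0]
contact_force: [0.9, 0.3, 0.9]
gripper_width: 0.002
grasp_force: 0.8
```

Call:
send_rows:
  deltas: "-0.002 0 0.004 0; -0.003 0 0.008 0; -0.004 0 0.012 0; -0.005 0 0.016 0; -0.006 0 0.02 0"

```text
t: 8.85
eef_pos: [0.4695, 0.21, 0.1541]
tool_rot: [0.0, 1.0, -0.026, -0.0]
contact_force: [-1.5, -0.1, 1.8]
gripper_width: 0.001
grasp_force: 0.8
```

Run:
```python
from h import *
p=lip();print(bot.get_obs()['contact_force'])
```

```text
cover_lip [0.447 0.213 0.176] 0.59
n [ 0.195 -0.008  0.981] ang 0.197 c [0.542 0.19  0.156] 19932 20235 conf 0.71
min [0.436 0.08  0.139] max [0.629 0.332 0.177]
[ 0.00455245 -0.00061312 -0.01142978]
```

Call:
send_rows:
  deltas: "-0.001 0 0.004 0; -0.002 0 0.008 0; -0.003 0 0.012 0; -0.004 0 0.016 0; -0.004 0 0.019 0"

```text
t: 9.5
eef_pos: [0.4656, 0.2101, 0.1351]
tool_rot: [0.0, 1.0, -0.026, -0.0]
contact_force: [-0.0, -0.1, 1.7]
gripper_width: 0.001
grasp_force: 0.8
```

Call:
send_rows:
  deltas: "0 0 0.002 0; 0 0 0.004 0; -0.001 0 0.006 0; -0.001 0 0.008 0; -0.001 0 0.01 0"

```text
t: 10.0
eef_pos: [0.4647, 0.2101, 0.1254]
tool_rot: [0.0, 1.0, -0.026, -0.0]
contact_force: [-0.7, 0.6, 0.7]
gripper_width: -0.002
grasp_force: 0.8
```

Now slow, about 1 mm per row.

Call:
send_rows:
  deltas: "0 0 0.001 0; 0 0 0.002 0; 0 0 0.003 0; 0 0 0.004 0"

```text
t: 10.4
eef_pos: [0.4648, 0.2101, 0.1214]
tool_rot: [0.0, 1.0, -0.026, -0.0]
contact_force: [-1.9, 0.5, 0.6]
gripper_width: -0.004
grasp_force: 0.7
```

Run:
```python
from h import *
p=lip();print(bot.get_obs()['contact_force'])
```

```text
cover_lip [0.44  0.212 0.143] 0.69
n [0.006 0.    1.   ] ang 0.006 c [0.542 0.192 0.139] 19636 19756 conf 0.65
min [0.432 0.08  0.137] max [0.627 0.333 0.142]
[0.12560256 1.14717966 1.0449597 ]
```

Almost closed. I'll go on in single fine steps until the force rises at the stop.

Call:
send_rows:
  deltas: "0 0 0.0005 0; 0 0 0.001 0; 0 0 0.001 0"

```text
t: 10.85
eef_pos: [0.4653, 0.2101, 0.1206]
tool_rot: [-0.0, 1.0, -0.026, 0.0]
contact_force: [0.2, 0.4, 0.8]
gripper_width: 0.002
grasp_force: 0.5
```

Call:
send_rows:
  deltas: "0 0 0.0005 0; 0 0 0.001 0; 0 0 0.001 0"

```text
t: 11.15
eef_pos: [0.4651, 0.2101, 0.1196]
tool_rot: [-0.0, 1.0, -0.026, 0.0]
contact_force: [0.9, -0.8, 1.8]
gripper_width: -0.001
grasp_force: 0.8
```

Call:
send_rows:
  deltas: "0 0 0.0005 0; 0 0 0.001 0; 0 0 0.001 0"

```text
t: 11.45
eef_pos: [0.4653, 0.2102, 0.1191]
tool_rot: [0.0, 1.0, -0.026, 0.0]
contact_force: [-0.6, -1.0, 8.5]
gripper_width: 0.001
grasp_force: 3.3
```

Force rose to 8.5 N with the motion blocked, so the cover is on its stop. I'm lifting away.

Call:
send_rows:
  deltas: "0 0 -0.005 0; 0 0 -0.02 0; 0 0 -0.06 0; 0 0 -0.1 0; 0 0 -0.14 0"

```text
t: 11.95
eef_pos: [0.4641, 0.2103, 0.2607]
tool_rot: [-0.0, 1.0, -0.025, -0.0]
contact_force: [0.5, 0.3, -1.0]
gripper_width: 0.0
grasp_force: 0.0
```

Call:
send_rows:
  deltas: "0 0 -0.04 0; 0 0 -0.05 0; 0 0 -0.05 0"

```text
t: 12.25
eef_pos: [0.4654, 0.2109, 0.3109]
tool_rot: [-0.001, 1.0, -0.026, 0.002]
contact_force: [0.7, 0.1, -0.8]
gripper_width: -0.003
grasp_force: 0.0
```

Run:
```python
from h import *
p=lip();s=bot.read_camera('side');cv2.imwrite('pics/end.png',s['img'][:,:,::-1])
for r in bot.landmark_of(p,'small_cover_lip')[:1]:print(r)
o=bot.get_obs();print(o['eef_pos'],o['contact_force'])
```

```text
cover_lip [0.438 0.213 0.138] 0.63
n [-0.001  0.     1.   ] ang 0.001 c [0.532 0.203 0.139] 23205 23280 conf 0.95
min [0.433 0.08  0.136] max [0.627 0.334 0.141]
{'xyz': [0.5022, -0.1893, 0.2673], 'confidence': 0.6}
[0.46404645 0.20964327 0.3068921 ] [-0.37229282  0.10735924 -0.07950718]
```

View pics/end.png

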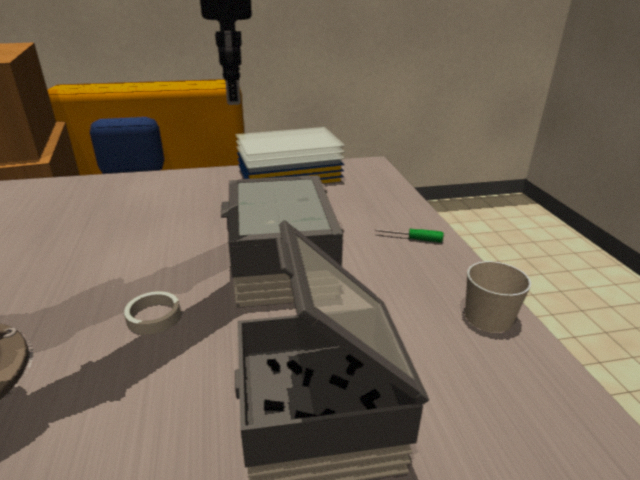

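The wide case at (285,225) is closed flat, the small cover at (340,310) hasn't moved, and the gripper at (232,95) is clear.

```bash
python3 -c "
from station import bot
print(bot.hand_in())"
```

```text
the job is handed in; nothing more can be done
None
```

The wide case's cover is fully closed on its stop (measured angle about 0.001 rad, highest contact force read about 9 N), the small case's cover was left as it stood, and the job is handed in with the gripper clear.

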